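# Shut and lock the proofing press

### The arm

A 6-joint arm with a two-finger parallel gripper is mounted at the origin on the work surface. World frame = base frame: x ahead of the robot, y to its left, z up, the work surface at z = 0. Lengths are in m, angles in rad, forces in N, time in s.
With the tool pointing down it reaches from about 0.3 to 0.775 m from the base axis. Payload 14.6 kg.
Tool frame: the origin (TCP) lies between the finger pads; the fingertips stand 22 mm ahead of it and the grasp point (between the pads) lies 3 mm ahead of it; z points along the fingers, y is the line along which they close (so a half turn about z gives the same grasp; the last joint's range is limited). The gripper opens to 85 mm and grips with 20 to 120 N. Pads are 22 mm wide; open, the fingers measure 114 mm over their backs; the gripper's body (76 mm by 85 mm) begins 54 mm behind the grasp point. The pads swing forward as they close: fully open they stand 13 mm farther back than shut.
Start: joints at [-1.304, 0.3, 1.521, -0, 1.321, -0.067], TCP at [0.18, -0.52, 0.253] pointing down, gripper open.
Joint ranges: [-3.03, 3.03], [-0.79, 2.21], [0.23, 2.52], [-1.04, 4.18], [0, 3.07], [-2.55, 2.55]. Speed limits (rad/s): [2.22, 2.22, 2.57, 3.14, 3.14, 3.14].

### API

Orientations are given as a unit quaternion [x, y, z, w].
In Python, from workcell import monitor, eyes, bot gives the robot as it stands.
- The arm moves only by the tool apply_moves, never from a script. Its argument "plan" is a list that holds one entry, the list of rows, each a list of 7 numbers: the finger opening in m, from 0 to 0.0854, then the shift along the tool's x, y, z in m, then the turn, a rotation vector about the tool's x, y, z in rad. In form: [[[claw, dx, dy, dz, rx, ry, rz], ...]]. A call has exactly 5 rows; each row is the pose to reach, as a shift and turn from the pose commanded when the call began, along the tool's axes at that moment; what a row does not reach only later rows make up. A row lasts 1/10 s, in which the tool goes at most 50 mm and 8.59 degrees, less where a joint would pass 70% of its speed; a pose out of reach is approached as far as the arm can. A call with a gripper value outside its range is refused whole. The fingers move at their own pace and stop on an object; the grip force is fixed at half the most. Time passes only in rows, so rows that repeat a pose let the fingers close, or fill a call up. It gives the time, the measured TCP pose, the force, the opening and the grip force at its end, in the units of the state.
- monitor.read_state(): the state, without advancing time (a new reading comes with each control period).
- eyes.grab_frame(name): name is "scene" or "top" or "wrist"; returns a dict with "img" (480x640x3 uint8, red, green, blue), "depth" (480x640 float32, m along the optical axis (not along the pixel's ray), 0 where there is no reading), "fx", "fy", "cx", "cy" (pixels), "k1" (the pictures are not rectified: a ray, as slopes to the right and down, at radius r is drawn at 1 + k1 r^2 times it, then the intrinsics apply), "R" (3x3) and "t" (3): a world point X has camera coordinates R X + t; the wrist camera has in their place "hand_eye" (4x4, takes a point from camera to tool coordinates, whose origin is the TCP and whose axes are the flange's). Camera axes: x right, y down, z forward; pixel columns grow to the right and rows downward; lengths in m; the calibration is good to about 2 mm. A picture is of the moment at which its call begins: read the wrist's pose just before it.
- bot.job_done(): hands the job in; it is judged then, once.
The state is a dict: "t": time; "joint_pos": joint angles; "joint_vel": joint speeds; "tau": joint torques, N m; "ee_pos": TCP position; "ee_rot": TCP orientation; "force": force on the tool from outside, world axes, zero at the start; "moment": the same for the moment, N m; "gripper_width": finger opening in m; "grasp_force": force on a finger pad.
Only numpy, scipy, OpenCV 4.12 (cv2) and the standard library are available. Lean on these libraries where they do the work, as an engineer would, in place of code of your own. Each camera call takes 0.05 s, during which the arm holds its last target. There are 200 camera calls.

### The job

Take a proof of the bull: swing the press's platen gently down onto the block, then press the wing latch down just far enough for its stud to clear the keeper and turn it a quarter turn clockwise until it springs up into its locked detent. Do not force the stud against the keeper or its buffer, leave the bottles and tools lying where they are, and let go.

Things in the scene. Friction and masses are not known exactly. Their poses are not given: they have to be found in the camera images.
- press: Tabletop proofing press, fixed: plywood bed 220 x 240 mm, on it a relief block of a bull (top 60 mm above the table), a hinged aluminium platen with sponge packing under it, and a quarter-turn latch at its front. Origin on the table under the press; x points from the latch to the hinge, z up. The latch axis is at x = -105 mm, y = 0 when the platen is shut.
- platen_hinge (a point): Middle of the platen's hinge axis, which runs along the press's y at x = +125 mm, z = 72 mm. From it the platen reaches 260 mm to its free edge (at the robot's side), 220 mm wide, 12 mm thick; its outer face lies 10 mm above the axis when shut. The latch axis is 230 mm from the hinge.
- platen (a joint): Angle of the platen, rad: 0 = level, grows as the free edge rises; starts 0.8 to 1.15. Stiff hinge: stays where left when well open, sinks by itself below about 0.6. A few newtons on its outer face near the free edge swing it down. Its packing meets the block at 0.04 (at up to 0.1 the stud may sit on the keeper if the wing is askew); locked it reads -0.032 to +0.032.
- wing (a joint): Angle of the wing, rad: 0 = bar in line with the press's x (unlocked: the stud can enter the keeper), grows clockwise seen from above; pi/2 = bar along y (locked). Starts within 0.3 of 0; turns from -0.4 to 1.75 with light friction, so closing jaws on the bar turn it square to them.
- wing_grip (a point): Middle of the steel wing bar to pinch and turn: 44 mm long, 10 mm thick, 22 mm high, on a round flange 40 mm across that turns with it and can be pushed on. The point is on the latch axis half-way up the bar: 11 mm above the flange, 11 mm below the bar's top, 17 mm above the platen's outer face. x along the bar, z along the latch axis.
- stud: Stud under the wing, turning with it: 10 mm shank, and near its foot a cross pin 34 mm long, 6 mm thick, in line with the bar, 42 mm under the platen's outer face. Origin on the latch axis at that face. Pressed down with the wing within 0.15 rad of 0, the pin goes through the keeper's slot; then it turns clockwise under two lips, and at pi/2 springs up 4 mm into a groove: locked.
- keeper_slot (a point): Steel keeper on the bed's front edge, 36 x 43 mm seen from above, slot along the press's x. The point is in the middle of the slot, nominally at its top (51 mm above the table); in truth the keeper is bolted up to 7 mm higher or lower, not measured, so how far to press must be felt. With the pin not yet under the lips the wing turns only about 0.2 rad.
- buffer (a point): Nominal top of the rubber buffer in the keeper, on the latch axis (up to 7 mm off in height like the keeper). The packing takes a push of 8 to 12 N on the wing; 0.7 mm after the pin clears the lips the stud meets the buffer (10 N per mm) and the push climbs: 15 to 18 N in all is right, over about 25 N forces it. Locked and let go, the pin pulls up on the keeper with 3 to 10 N.
- paint_ochre: ochre squeeze bottle of paint, 66 mm across, 170 mm high, standing; origin under its middle. Bystander.
- brayer: ink roller lying flat to the left of the press (seen from the robot), 180 mm long along its x, roller 90 mm wide, 32 mm high. Bystander.
- ink_knife: ink knife lying flat to the right of the press, 185 mm long along its x, 22 mm wide, 14 mm high. Bystander.
- spare_block: spare wooden relief block with a bull on it, 85 x 75 x 20 mm, lying to the right of the press; origin under its middle. Bystander.

How it is judged:
By the outcome, as a careful person would: the job done as asked, in the order asked, and still so for the second after the job is handed in, with the robot touching nothing.
It also fails if it takes over 72 s, if anything falls off the work surface, if the arm or the gripper's body presses on something with over 40 N, if the wrist force passes 120 N, or if a joint passes its speed limit or range.

## Working session

There is one attempt and no reset: what is moved stays moved. The work goes in short steps, Python scripts to look and compute and a tool call to move; the robot and the scene stay as the last step left them, time stands still between calls to the robot, and variables do not carry over. Pictures are saved under pics/ and viewed, at most 10 in all, crops included, and the job is handed in when it is done.

Besides the shell and the picture viewer there is one more tool, called after "Request:" as name([rows], argument=value, ...), one row to a line, values as JSON. apply_moves: Moves the arm, as the interface text tells. Its arguments: {"type":"object","properties":{"plan":{"type":"array"}},"required":["plan"]}

```bash
ls; mkdir -p pics
cat > h.py <<'E'
import numpy as np, cv2
from workcell import monitor, eyes, bot
from scipy.spatial.transform import Rotation as R
def grab(n):
    s=monitor.read_state(); f=eyes.grab_frame(n)
    if n=='wrist':
        T=np.eye(4);T[:3,:3]=R.from_quat(s['ee_rot']).as_matrix();T[:3,3]=s['ee_pos']
        M=T@np.array(f['hand_eye']); f['Rw'],f['o']=M[:3,:3],M[:3,3]
    else:
        f['Rw']=np.array(f['R']).T; f['o']=-f['Rw']@np.array(f['t'])
    return f
def rays(f,uv):
    uv=np.array(uv,float).reshape(-1,2)
    d=np.c_[(uv[:,0]-f['cx'])/f['fx'],(uv[:,1]-f['cy'])/f['fy']]
    u=d.copy()
    for _ in range(8): u=d/(1+f['k1']*(u**2).sum(1,keepdims=True))
    return np.c_[u,np.ones(len(u))]
def pts(f,uv):
    uv=np.array(uv).reshape(-1,2); r=rays(f,uv)
    z=f['depth'][uv[:,1].astype(int),uv[:,0].astype(int)]
    return (r*z[:,None])@f['Rw'].T+f['o']
def plane(f,uv,h):
    d=rays(f,uv)@f['Rw'].T
    return f['o']+d*((h-f['o'][2])/d[:,2])[:,None]
def save(f,n): cv2.imwrite('pics/'+n+'.png',f['img'][:,:,::-1])
E
python3 - <<'E'
from h import *
print(monitor.read_state())
a=grab('scene');b=grab('top');save(a,'s0');save(b,'t0')
for f in(a,b): print(f['o'],f['Rw'],f['fx'],f['k1'])
np.savez('f0.npz',**{'s_'+k:v for k,v in a.items()},**{'t_'+k:v for k,v in b.items()})
E
```

```text
pics
{'t': 0.0, 'joint_pos': array([-1.30359217e+00,  3.00490857e-01,  1.52157659e+00, -1.08056778e-05,
        1.32070819e+00, -6.66036324e-02]), 'joint_vel': array([-0.00084452, -0.00025069,  0.00051623, -0.00037423,  0.00123216,
        0.0007891 ]), 'tau': array([ 5.80956475e-04, -5.43504596e+01, -3.61795592e+01, -1.64803864e-04,
        3.98990509e-03,  2.75551720e-06]), 'ee_pos': array([ 0.18014187, -0.51944267,  0.25271236]), 'ee_rot': array([ 9.86103453e-01,  1.66131362e-01, -6.44351039e-05, -5.87995758e-04]), 'force': array([0.3865677 , 0.5343275 , 0.49441445]), 'moment': array([ 0.03349812, -0.03220238, -0.03118396]), 'grasp_force': 0.0, 'gripper_width': 0.08549045164882499}
[1.19028877 0.6181335  0.67415538] [[-0.7028146   0.40996853 -0.58135828]
 [ 0.71137097  0.40304756 -0.57576385]
 [-0.00173002 -0.81821664 -0.57490742]] 514.144342154025 -0.08563832589458245
[0.47512072 0.04868862 0.84110948] [[-0.00786226 -0.98924024  0.14608878]
 [-0.99964258  0.00404229 -0.02642672]
 [ 0.02555184 -0.14624433 -0.98891845]] 442.9029131740583 -0.06953704760319881
```

View pics/s0.png

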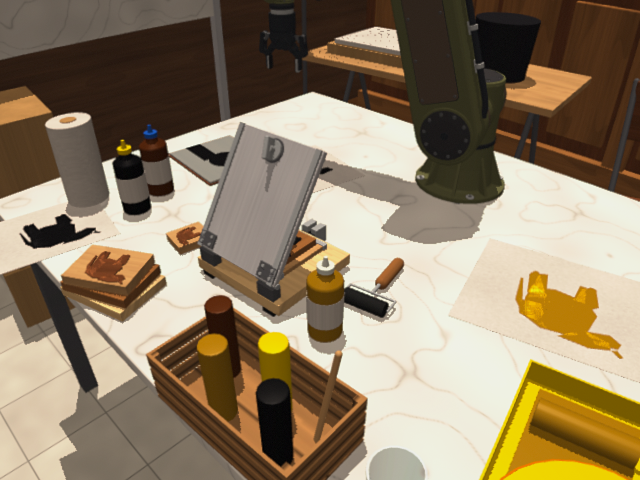

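View pics/t0.png

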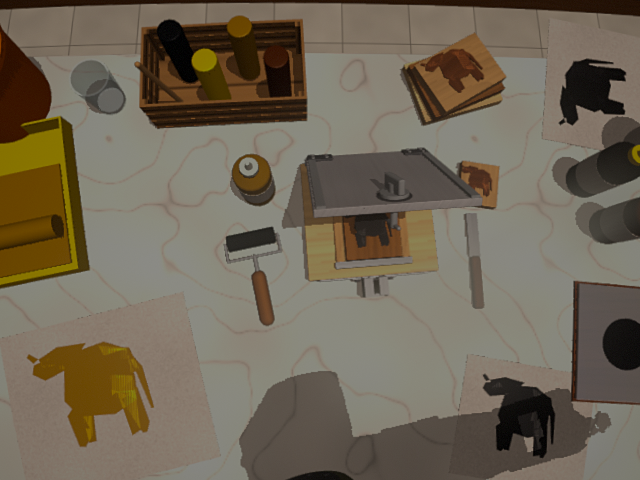

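Scene: the platen stands open, with the wing at about (272,150). Top: the bed front edge runs from (303,280) to (437,272), the keeper is at (373,287), the platen free edge runs from (313,215) to (482,205), and the wing is at (397,185).

Run:
```python
from h import *
z=np.load('f0.npz',allow_pickle=True)
F={p:{k[2:]:z[k] for k in z.files if k[:2]==p+'_'} for p in 'st'}
t,s=F['t'],F['s']
def show(n,f,l):
    for uv,p in zip(l,pts(f,l)): print(n,uv,p.round(4))
show('bed',t,[(306,277),(435,270),(320,270),(425,262)]);
show('keep',t,[(366,286),(382,285),(373,286),(364,279),(384,278),(362,292),(386,291)])
show('platen',t,[(318,208),(474,200),(315,160),(420,155),(390,193),(391,182),(397,186),(404,186)])
# platen plane from both
for f,poly in((t,[(322,165),(415,160),(455,192),(420,198),(330,203)]),(s,[(245,132),(312,155),(275,255),(215,230)])):
    m=np.zeros((480,640),np.uint8);cv2.fillPoly(m,[np.array(poly)],1)
    v,u=np.nonzero(m);P=pts(f,np.c_[u,v]);P=P[f['depth'][v,u]>0]
    for i in range(5):
        c=np.median(P,0) if i==0 else P[k].mean(0)
        Q=P if i==0 else P[k]
        n=np.linalg.svd(Q-Q.mean(0),full_matrices=False)[2][2];n*=np.sign(n[2]);c=Q.mean(0)
        k=abs((P-c)@n)<.006
    h=n.copy();print('plane',n,c,'angle',np.arctan2(np.hypot(n[0],n[1]),n[2]),'yaw',np.arctan2(n[1],n[0]),k.mean())
    # protruding wing points
    W=P[(P-c)@n>.012];print('wing',len(W),W.mean(0) if len(W) else '', ((W-c)@n).max() if len(W) else '')
```

```text
bed (306, 277) [0.5196 0.0499 0.0006]
bed (435, 270) [ 0.5287 -0.1876  0.0348]
bed (320, 270) [0.5302 0.0244 0.0372]
bed (425, 262) [ 0.5436 -0.1692  0.0357]
keep (366, 286) [ 0.5003 -0.0576  0.0461]
keep (382, 285) [ 0.5017 -0.0856  0.0512]
keep (373, 286) [ 0.5001 -0.0697  0.0496]
keep (364, 279) [ 0.5125 -0.0533  0.0533]
keep (384, 278) [ 0.5143 -0.0902  0.0478]
keep (362, 292) [ 0.4905 -0.0559  0.    ]
keep (386, 291) [ 0.491  -0.0929  0.0491]
platen (318, 208) [0.5903 0.0341 0.296 ]
platen (474, 200) [ 0.6009 -0.1667  0.2948]
platen (315, 160) [0.7122 0.0337 0.1148]
platen (420, 155) [ 0.7227 -0.1482  0.1121]
platen (390, 193) [ 0.614  -0.061   0.2784]
platen (391, 182) [ 0.6272 -0.0617  0.2845]
platen (397, 186) [ 0.6185 -0.0666  0.2973]
platen (404, 186) [ 0.6186 -0.0758  0.2966]
plane [0.83908334 0.06214198 0.54044197] [ 0.64782267 -0.05855909  0.21604306] angle 0.9998340132380485 yaw 0.0739244129680737 0.9155874190564293
wing 283 [ 0.62649805 -0.06515099  0.28893688] 0.027981751488330896
plane [0.83620254 0.06008537 0.5451193 ] [ 0.65944688 -0.05724061  0.19964384] angle 0.9942649119574866 yaw 0.07173175739485979 0.9635582652071498
wing 181 [ 0.63415439 -0.06391398  0.28080713] 0.030616805946380353
```

Run:
```python
import cv2
a=cv2.imread('pics/t0.png')[130:310,280:500];b=cv2.imread('pics/s0.png')[110:320,190:360]
a=cv2.resize(a,None,fx=2,fy=2,interpolation=2);b=cv2.resize(b,None,fx=2,fy=2,interpolation=2)
import numpy as np
c=np.zeros((420,780,3),np.uint8);c[:360,:440]=a*1;c[:420,440:780]=b
c=np.clip(c.astype(int)*3//2,0,255).astype(np.uint8)
cv2.imwrite('pics/c0.png',c)
```

```text
(no output)
```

View pics/c0.png

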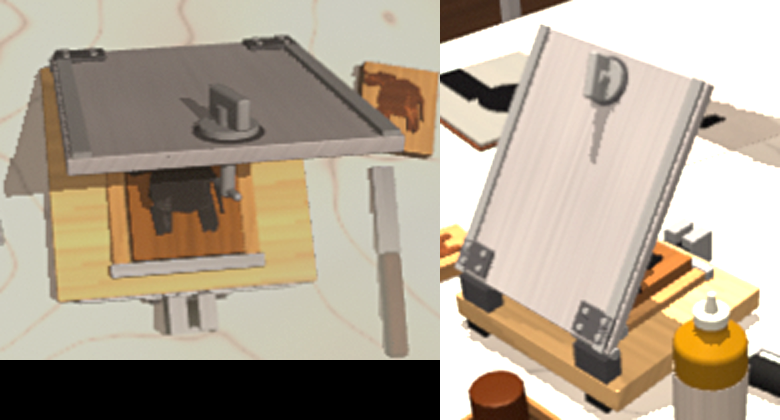

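Yaw is about 0.073 and the latch about (0.50, -0.0745). I'll go in with closed fingers beside the wing, flipping the tool so joint 6 has room for the quarter turn.

```bash
cat >> h.py <<'E'
YAW=.073;EX=np.array([np.cos(YAW),np.sin(YAW),0]);EY=np.array([-EX[1],EX[0],0]);EZ=np.array([0,0,1.])
HX,LY=.723,-.1107
def toolR(yaw): return np.array([[np.cos(yaw),np.sin(yaw),0],[np.sin(yaw),-np.cos(yaw),0],[0,0,-1]])
def W(X,Y,z): return X*EX+Y*EY+z*EZ
def contact(th,s=.24,off=-.055):  # TCP for closed fingertip touching face at s
    n=np.array([np.sin(th),np.cos(th)]);d=np.array([-np.cos(th),np.sin(th)])
    C=np.array([HX,.072])+.010*n+s*d
    return W(C[0]+.011*min(1,th/.1),LY+off,C[1]+.022)
def rows(p0,R0,ps,yaws):
    for p,y in zip(ps,yaws):
        rv=R.from_matrix(R0.T@toolR(y)).as_rotvec()
        print(np.r_[R0.T@(np.array(p)-p0),rv].round(4).tolist())
E
python3 - <<'E'
from h import *
p=[np.array([.180,-.5195,.2525])];
g=contact(1.0)+.045*EX+.03*EZ; print(g)
q=[p[0]+[.05,.04,.12],p[0]+(g-p[0])*.4+[0,0,.05],p[0]+(g-p[0])*.75+[0,0,.03],g]
y=[.334,1.054,1.774,2.494,3.215]; pr=p[0]
for i in range(4): rows(pr,toolR(y[i]),[q[i]],[y[i+1]]);print(q[i]);pr=q[i]
E
```

```text
[ 0.66807574 -0.11728615  0.33135606]
[0.0603, -0.0214, -0.12, 0.0, 0.0, -0.72]
[ 0.23   -0.4795  0.3725]
[0.1769, 0.0665, 0.0385, 0.0, 0.0, -0.72]
[ 0.3752303  -0.35861446  0.33404242]
[0.1034, 0.1957, -0.0076, 0.0, 0.0, -0.72]
[ 0.54605681 -0.21783961  0.34164204]
[-0.0367, 0.1538, 0.0103, 0.0, 0.0, -0.721]
[ 0.66807574 -0.11728615  0.33135606]
```

Request:
apply_moves([
  [[0,0.012,-0.004,-0.03,0,0,-0.144],[0,0.024,-0.009,-0.06,0,0,-0.288],[0,0.036,-0.013,-0.09,0,0,-0.432],[0,0.048,-0.017,-0.12,0,0,-0.576],[0,0.06,-0.021,-0.12,0,0,-0.72]],
])

```text
t: 0.6
ee_pos: [0.2306, -0.4802, 0.3772]
ee_rot: [0.863, 0.505, -0.0, 0.003]
force: [-0.6, -0.9, 0.5]
gripper_width: 0.012
grasp_force: 0.0
```

Request:
apply_moves([
  [[0,0.035,0.013,0.005,0,0,-0.144],[0,0.07,0.026,0.01,0,0,-0.288],[0,0.106,0.04,0.015,0,0,-0.432],[0,0.141,0.053,0.02,0,0,-0.576],[0,0.177,0.067,0.02,0,0,-0.72]],
])

```text
t: 1.1
ee_pos: [0.3765, -0.3581, 0.3524]
ee_rot: [0.63, 0.777, 0.0, -0.001]
force: [-0.5, -0.5, -0.6]
gripper_width: -0.0003
grasp_force: 0.0
```

Request:
apply_moves([
  [[0,0.02,0.039,0,0,0,-0.144],[0,0.041,0.078,0,0,0,-0.288],[0,0.062,0.117,0,0,0,-0.432],[0,0.083,0.156,0,0,0,-0.576],[0,0.103,0.196,0,0,0,-0.72]],
])

```text
t: 1.6
ee_pos: [0.5481, -0.2175, 0.3531]
ee_rot: [0.315, 0.949, 0.0, -0.0]
force: [0.7, -1.1, 0.4]
gripper_width: 0.0003
grasp_force: 0.0
```

Request:
apply_moves([
  [[0,-0.009,0.038,0,0,0,-0.144],[0,-0.018,0.077,0,0,0,-0.288],[0,-0.027,0.115,0,0,0,-0.432],[0,-0.037,0.154,0,0,0,-0.576],[0,-0.037,0.154,0,0,0,-0.72]],
])

```text
t: 2.1
ee_pos: [0.6717, -0.1151, 0.3508]
ee_rot: [-0.041, 0.999, 0.001, -0.001]
force: [0.1, -0.2, -0.1]
gripper_width: 0.0
grasp_force: 0.0
```

Run:
```python
from h import *
s=monitor.read_state();print(s['t'],s['ee_pos'],s['ee_rot'],s['joint_pos'],s['force'])
Rm=R.from_quat(s['ee_rot']).as_matrix();print(np.arctan2(Rm[1,0],Rm[0,0]))
f=grab('wrist');save(f,'w1')
p0=s['ee_pos']
rows(p0,toolR(3.215),[contact(t) for t in(1.0,.9,.8,.7,.6,.5,.4,.3,.2,.12,.08,.04)],[3.215]*12)
```

```text
2.1 [ 0.6716842  -0.11506159  0.35080543] [-4.09676649e-02  9.99159324e-01  6.78738261e-04 -1.35448536e-03] [-2.23586878e-01  5.78060182e-01  9.07986959e-01  6.04196977e-04
  1.65851518e+00 -1.87628953e+00] [ 0.11305452 -0.19671961 -0.13199294]
-3.059632347910798
[0.0488, -0.0019, 0.0494, 0.0, 0.0, 0.0]
[0.0689, -0.0019, 0.0626, 0.0, 0.0, 0.0]
[0.0875, -0.0019, 0.0777, 0.0, 0.0, 0.0]
[0.1046, -0.0019, 0.0945, 0.0, 0.0, 0.0]
[0.1199, -0.0019, 0.113, 0.0, 0.0, 0.0]
[0.1333, -0.0019, 0.133, 0.0, 0.0, 0.0]
[0.1447, -0.0019, 0.1541, 0.0, 0.0, 0.0]
[0.1538, -0.0019, 0.1763, 0.0, 0.0, 0.0]
[0.1607, -0.0019, 0.1993, 0.0, 0.0, 0.0]
[0.1646, -0.0019, 0.2181, 0.0, 0.0, 0.0]
[0.1681, -0.0019, 0.2277, 0.0, 0.0, 0.0]
[0.1735, -0.0019, 0.2372, 0.0, 0.0, 0.0]
```

View pics/w1.png

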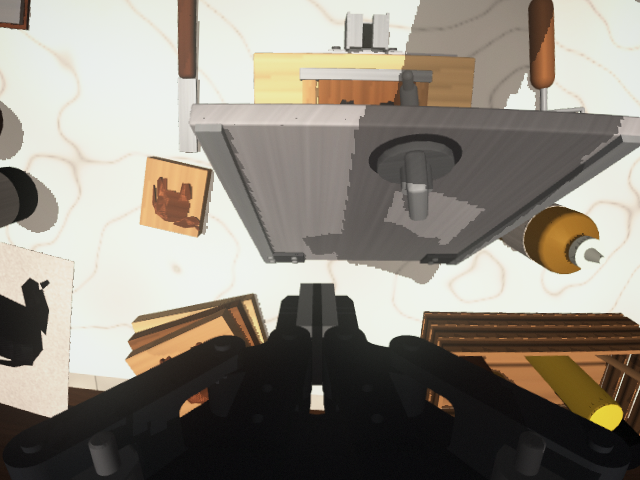

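The wrist view shows the shut fingertips at (317,285), clear of the platen face. The wing is at (415,175) and the keeper at (367,30). I'll approach, touch, then follow the arc.

Request:
apply_moves([
  [[0,0.015,-0.002,0.03,0,0,0],[0,0.025,-0.002,0.047,0,0,0],[0,0.035,-0.002,0.049,0,0,0],[0,0.042,-0.002,0.049,0,0,0],[0,0.049,-0.002,0.05,0,0,0]],
])

```text
t: 2.65
ee_pos: [0.6202, -0.1244, 0.3039]
ee_rot: [-0.035, 0.999, -0.0, 0.0]
force: [0.6, 1.1, 0.4]
gripper_width: -0.0003
grasp_force: 0.0
```

Request:
apply_moves([
  [[0,0.008,0,0.005,0,0,0],[0,0.016,0,0.01,0,0,0],[0,0.024,0,0.016,0,0,0],[0,0.032,0,0.022,0,0,0],[0,0.039,0,0.028,0,0,0]],
])

```text
t: 3.15
ee_pos: [0.5814, -0.1271, 0.2757]
ee_rot: [-0.035, 0.999, -0.0, 0.001]
force: [0.3, -0.6, 0.1]
gripper_width: -0.0
grasp_force: 0.1
```

```bash
cat >> h.py <<'E'
def angle():
    f=grab('scene'); v,u=np.mgrid[80:330:2,150:400:2]; uv=np.c_[u.ravel(),v.ravel()]
    P=pts(f,uv); P=P[f['depth'][uv[:,1],uv[:,0]]>0]
    X=P@EX-HX; Y=P@EY-LY; Z=P[:,2]-.072
    k=(abs(Y)<.09)&(X<.0)&(X>-.27)&(Z>-.01)&(np.hypot(X,Z)<.262)&(np.hypot(X,Z)>.05)
    best=max(((np.sum(abs(X[k]*np.sin(t)+Z[k]*np.cos(t)-.010)<.003),t) for t in np.arange(-.1,1.3,.01)))
    return best
E
python3 - <<'E'
from h import *
print(angle()); print(monitor.read_state()['force'])
E
```

```text
(np.int64(1702), np.float64(0.8099999999999996))
[-1.77378149 -0.27330655 -0.78321777]
```

Request:
apply_moves([
  [[0,0.009,0,0.008,0,0,0],[0,0.017,0,0.017,0,0,0],[0,0.025,0,0.026,0,0,0],[0,0.033,0,0.036,0,0,0],[0,0.039,0,0.045,0,0,0]],
])

```text
t: 3.7
ee_pos: [0.5426, -0.1298, 0.2304]
ee_rot: [-0.036, 0.999, -0.0, 0.0]
force: [-1.1, 0.2, -0.1]
gripper_width: -0.0003
grasp_force: 0.0
```

Request:
apply_moves([
  [[0,0.006,0,0.01,0,0,0],[0,0.012,0,0.02,0,0,0],[0,0.018,0,0.03,0,0,0],[0,0.023,0,0.041,0,0,0],[0,0.027,0,0.052,0,0,0]],
])

```text
t: 4.2
ee_pos: [0.5155, -0.1317, 0.1774]
ee_rot: [-0.036, 0.999, -0.0, -0.0]
force: [0.5, -0.3, -0.0]
gripper_width: -0.0001
grasp_force: 0.0
```

Run:
```python
from h import *
print(angle()); s=monitor.read_state();print(s['force'])
rows(s['ee_pos'],toolR(3.215),[contact(t) for t in(.5,.4,.3,.2,.1)],[3.215]*5)
print(angle())
```

```text
(np.int64(1102), np.float64(0.039999999999999925))
[-0.97386492  0.23279721 -0.81693776]
[-0.0246, 0.0029, -0.0423, 0.0, 0.0, 0.0]
[-0.0132, 0.0029, -0.0211, 0.0, 0.0, 0.0]
[-0.0041, 0.003, 0.0011, 0.0, 0.0, 0.0]
[0.0028, 0.003, 0.0241, 0.0, 0.0, 0.0]
[0.0074, 0.003, 0.0476, 0.0, 0.0, 0.0]
(np.int64(1101), np.float64(0.039999999999999925))
```

The platen has sunk to 0.04 on the block. Now I'll look from above the latch.

Request:
apply_moves([
  [[0.04,0,0,-0.04,0,0,0],[0.04,0.006,-0.02,-0.06,0,0,0],[0.04,0.011,-0.056,-0.06,0,0,0],[0.04,0.011,-0.056,-0.06,0,0,0],[0.04,0.011,-0.056,-0.06,0,0,0]],
])

```text
t: 4.8
ee_pos: [0.509, -0.1886, 0.2383]
ee_rot: [-0.035, 0.999, 0.0, 0.0]
force: [0.4, 0.5, -0.6]
gripper_width: 0.0397
grasp_force: 0.0
```

Run:
```python
from h import *
f=grab('wrist');save(f,'w2');s=monitor.read_state();print(s['t'],s['ee_pos'],f['o'],f['fx'])
np.savez('w2.npz',**f)
t=grab('top');cv2.imwrite('pics/t2.png',cv2.resize(t['img'][140:340,260:500,::-1],None,fx=3,fy=3,interpolation=cv2.INTER_CUBIC))
np.savez('t2.npz',**t)
```

```text
4.85 [ 0.50904342 -0.18799432  0.2381749 ] [ 0.43859571 -0.19304162  0.3581595 ] 381.01531608142494
```

View pics/w2.png

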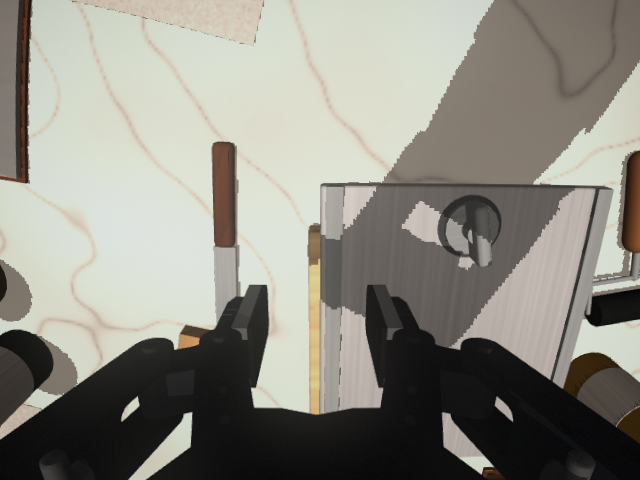

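I went the wrong way along y. From this view the flange is at about (470,225) and the front platen edge runs from (322,184) to (610,187).

Run:
```python
from h import *
z=np.load('w2.npz');f={k:z[k] for k in z.files}
print('edge',plane(f,[(322,184),(610,187)],.09)); print('flange',plane(f,[(470,225)],.097)); print('bartop',plane(f,[(478,205),(487,262)],.118))
print('d',pts(f,[(485,250),(480,215),(450,226)]))
```

```text
edge [[ 0.4781201  -0.18637414  0.09      ]
 [ 0.46294273  0.0288357   0.09      ]]
flange [[ 0.49851649 -0.07831522  0.097     ]]
bartop [[ 0.47997912 -0.08461336  0.118     ]
 [ 0.51861977 -0.07077748  0.118     ]]
d [[ 0.51013125 -0.07401069  0.1182015 ]
 [ 0.48624794 -0.08258668  0.11921965]
 [ 0.50048085 -0.09258323  0.09630374]]
```

Request:
apply_moves([
  [[0.04,0,0.03,0,0,0,0],[0.04,0,0.07,0,0,0,0],[0.04,0.001,0.114,0.02,0,0,0],[0.04,0.001,0.114,0.02,0,0,0],[0.04,0.001,0.114,0.02,0,0,0]],
])

```text
t: 5.4
ee_pos: [0.4998, -0.0734, 0.2182]
ee_rot: [-0.037, 0.999, 0.0, -0.0]
force: [0.7, 0.7, -0.3]
gripper_width: 0.0397
grasp_force: 0.0
```

Run:
```python
from h import *
f=grab('wrist');save(f,'w3');s=monitor.read_state();print(s['t'],s['ee_pos'],s['ee_rot'])
np.savez('w3.npz',**f)
```

```text
5.45 [ 0.50002219 -0.07429141  0.21857913] [-3.67598576e-02  9.99324104e-01 -1.03098613e-04  1.92349189e-04]
```

View pics/w3.png

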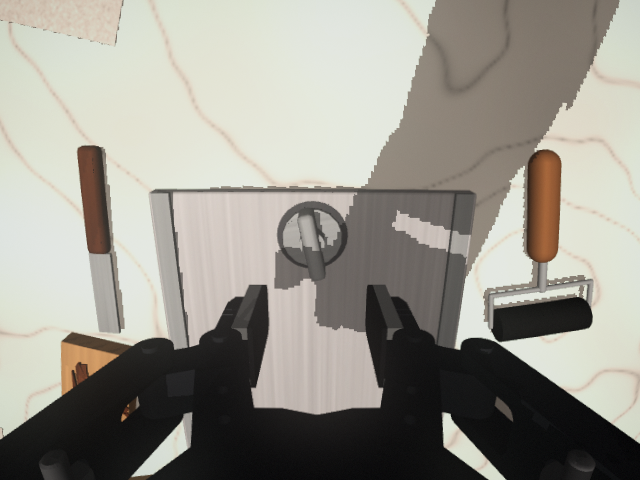

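Wrist view: flange at about (312,235), bar top from (306,212) to (318,276). The bar is turned about -0.27, so the stud probably rests on the keeper.

Run:
```python
from h import *
z=np.load('w3.npz');f={k:z[k] for k in z.files}
e=plane(f,[(152,191),(474,191)],.09);print('edge',e,np.arctan2(e[1,0]-e[0,0],e[1,1]-e[0,1])); print('flange',plane(f,[(312,235)],.097)); b=plane(f,[(305,211),(318,276)],.118);print('bartop',b,b.mean(0))
print('d',pts(f,[(311,240),(307,222),(335,235)]))
P=pts(f,[(u,v) for u in range(185,270,4) for v in range(200,280,4)]);X=P@EX-HX;A=np.c_[X,np.ones(len(X))];print('face z vs X slope',np.linalg.lstsq(A,P[:,2],rcond=None)[0])
```

```text
edge [[ 0.47848766 -0.1844784   0.09      ]
 [ 0.46246945  0.02955048  0.09      ]] -0.07470208128538239
flange [[ 0.49894837 -0.07589638  0.097     ]]
bartop [[ 0.47848965 -0.08126536  0.118     ]
 [ 0.51905181 -0.07047894  0.118     ]] [ 0.49877073 -0.07587215  0.118     ]
d [[ 0.49590053 -0.07646809  0.11857284]
 [ 0.48475687 -0.07962225  0.11929503]
 [ 0.49795771 -0.06075282  0.09649707]]
face z vs X slope [-0.43117186 -0.00610966]
```

Request:
apply_moves([
  [[0.04,0.001,-0.0015,0.03,0,0,0],[0.04,0.001,-0.0015,0.06,0,0,0],[0.04,0.001,-0.0015,0.08,0,0,0],[0.04,0.001,-0.0015,0.09,0,0,0],[0.04,0.001,-0.0015,0.097,0,0,0]],
])

```text
t: 5.95
ee_pos: [0.4991, -0.0768, 0.1211]
ee_rot: [-0.036, 0.999, -0.0, 0.0]
force: [0.2, -1.0, 0.2]
gripper_width: 0.04
grasp_force: 0.0
```

Request:
apply_moves([
  [[0.03,0,0,0,0,0,0],[0.022,0,0,0,0,0,0],[0.016,0,0,0,0,0,0],[0.012,0,0,0,0,0,0],[0.006,0,0,0,0,0,0]],
])

```text
t: 6.45
ee_pos: [0.4991, -0.0766, 0.122]
ee_rot: [-0.036, 0.999, -0.0, 0.0]
force: [-2.9, -3.8, 5.1]
gripper_width: 0.0086
grasp_force: 61.5
```

Request:
apply_moves([
  [[0.004,0,0,0,0,0,0],[0.004,0,0,0,0,0,0],[0.004,0,0,0,0,0,0],[0.004,0,0,0,0,0,0],[0.004,0,0,0,0,0,0]],
])

```text
t: 6.95
ee_pos: [0.4991, -0.0766, 0.122]
ee_rot: [-0.036, 0.999, -0.0, 0.0]
force: [-4.2, -4.8, 6.2]
gripper_width: 0.0086
grasp_force: 61.5
```

Request:
apply_moves([
  [[0.004,0,0,0.0005,0,0,0],[0.004,0,0,0.001,0,0,0],[0.004,0,0,0.0015,0,0,0],[0.004,0,0,0.002,0,0,0],[0.004,0,0,0.002,0,0,0]],
])

```text
t: 7.45
ee_pos: [0.4989, -0.0766, 0.1203]
ee_rot: [-0.036, 0.999, -0.0, 0.0]
force: [-7.0, -4.7, 10.0]
gripper_width: 0.0087
grasp_force: 62.3
```

Request:
apply_moves([
  [[0.004,0.0004,-0.0003,0.0005,0,0,0],[0.004,0.0008,-0.0005,0.001,0,0,0],[0.004,0.001,-0.0005,0.0015,0,0,0],[0.004,0.0012,-0.0005,0.002,0,0,0],[0.004,0.0012,-0.0005,0.002,0,0,0]],
])

```text
t: 7.95
ee_pos: [0.4986, -0.0767, 0.1187]
ee_rot: [-0.036, 0.999, -0.0, 0.002]
force: [-1.0, 1.0, 10.5]
gripper_width: 0.0087
grasp_force: 62.3
```

Request:
apply_moves([
  [[0.004,0.0001,0,0.0005,0,0,0],[0.004,0.0002,0,0.001,0,0,0],[0.004,0.0003,0,0.0015,0,0,0],[0.004,0.0004,0,0.002,0,0,0],[0.004,0.0004,0,0.002,0,0,0]],
])

```text
t: 8.45
ee_pos: [0.4984, -0.0768, 0.1168]
ee_rot: [-0.036, 0.999, -0.0, 0.002]
force: [-1.1, 1.5, 11.7]
gripper_width: 0.0085
grasp_force: 62.5
```

Request:
apply_moves([
  [[0.004,0.0001,0,0.0005,0,0,0],[0.004,0.0002,0,0.001,0,0,0],[0.004,0.0003,0,0.0015,0,0,0],[0.004,0.0004,0,0.002,0,0,0],[0.004,0.0004,0,0.002,0,0,0]],
])

```text
t: 8.95
ee_pos: [0.4982, -0.0768, 0.115]
ee_rot: [-0.036, 0.999, -0.0, 0.002]
force: [0.3, 2.6, 12.2]
gripper_width: 0.0085
grasp_force: 62.6
```

Request:
apply_moves([
  [[0.004,0.0001,-0.0001,0.0005,0,0,0],[0.004,0.0002,-0.0002,0.001,0,0,0],[0.004,0.0003,-0.0003,0.0015,0,0,0],[0.004,0.0003,-0.0003,0.0015,0,0,0],[0.004,0.0003,-0.0003,0.0015,0,0,0]],
])

```text
t: 9.45
ee_pos: [0.498, -0.0768, 0.1135]
ee_rot: [-0.036, 0.999, -0.0, 0.002]
force: [-1.1, 3.7, 12.5]
gripper_width: 0.0084
grasp_force: 62.7
```

Request:
apply_moves([
  [[0.004,0.0001,0,0.0005,0,0,0],[0.004,0.0002,0,0.001,0,0,0],[0.004,0.0003,0,0.0015,0,0,0],[0.004,0.0003,0,0.0015,0,0,0],[0.004,0.0003,0,0.0015,0,0,0]],
])

```text
t: 9.95
ee_pos: [0.4977, -0.0768, 0.112]
ee_rot: [-0.036, 0.999, -0.0, 0.002]
force: [-1.0, 3.8, 12.0]
gripper_width: 0.0087
grasp_force: 62.8
```

Request:
apply_moves([
  [[0.004,0.0001,0.0002,0.0005,0,0,0],[0.004,0.0002,0.0004,0.001,0,0,0],[0.004,0.0003,0.0004,0.0015,0,0,0],[0.004,0.0003,0.0004,0.0015,0,0,0],[0.004,0.0003,0.0004,0.0015,0,0,0]],
])

```text
t: 10.45
ee_pos: [0.4976, -0.0768, 0.1107]
ee_rot: [-0.036, 0.999, -0.0, 0.003]
force: [0.2, 2.4, 12.3]
gripper_width: 0.0085
grasp_force: 62.8
```

Request:
apply_moves([
  [[0.004,0.0001,0,0.0005,0,0,0],[0.004,0.0002,0,0.001,0,0,0],[0.004,0.0003,0,0.0015,0,0,0],[0.004,0.0003,0,0.0015,0,0,0],[0.004,0.0003,0,0.0015,0,0,0]],
])

```text
t: 10.95
ee_pos: [0.4973, -0.0768, 0.1092]
ee_rot: [-0.036, 0.999, -0.0, 0.003]
force: [0.6, 1.7, 13.7]
gripper_width: 0.0085
grasp_force: 62.9
```

Request:
apply_moves([
  [[0.004,0.0001,0,0.0003,0,0,0],[0.004,0.0001,0,0.0006,0,0,0],[0.004,0.0002,0,0.001,0,0,0],[0.004,0.0002,0,0.001,0,0,0],[0.004,0.0002,0,0.001,0,0,0]],
])

```text
t: 11.45
ee_pos: [0.4972, -0.0768, 0.1083]
ee_rot: [-0.036, 0.999, -0.0, 0.003]
force: [1.4, 1.0, 13.6]
gripper_width: 0.0085
grasp_force: 62.9
```

Request:
apply_moves([
  [[0.004,0.0001,0,0.0003,0,0,0],[0.004,0.0001,0,0.0006,0,0,0],[0.004,0.0001,0,0.001,0,0,0],[0.004,0.0001,0,0.001,0,0,0],[0.004,0.0001,0,0.001,0,0,0]],
])

```text
t: 11.95
ee_pos: [0.497, -0.0769, 0.1072]
ee_rot: [-0.036, 0.999, -0.0, 0.003]
force: [-0.4, 1.6, 12.8]
gripper_width: 0.0086
grasp_force: 63.0
```

Request:
apply_moves([
  [[0.004,0,0,0.0003,0,0,0],[0.004,0,0,0.0006,0,0,0],[0.004,0.0001,0,0.001,0,0,0],[0.004,0.0001,0,0.001,0,0,0],[0.004,0.0001,0,0.001,0,0,0]],
])

```text
t: 12.45
ee_pos: [0.497, -0.0768, 0.1065]
ee_rot: [-0.036, 0.999, -0.0, 0.003]
force: [-0.5, 2.1, 16.2]
gripper_width: 0.0085
grasp_force: 63.5
```

The push climbed to 16 N with the stud in the buffer, so I'll turn.

Request:
apply_moves([
  [[0.004,0,0,0,0,0,0.06],[0.004,0,0,0,0,0,0.13],[0.004,0,0,0,0,0,0.2],[0.004,0,0,0,0,0,0.27],[0.004,0,0,0,0,0,0.34]],
])

```text
t: 12.95
ee_pos: [0.497, -0.0761, 0.1064]
ee_rot: [0.135, 0.991, 0.001, 0.003]
force: [1.0, 11.5, 17.6]
gripper_width: 0.0086
grasp_force: 63.5
```

Run:
```python
from h import *
s=monitor.read_state();Rm=R.from_quat(s['ee_rot']).as_matrix();print(s['force'],s['moment'],s['ee_pos'],(np.arctan2(Rm[1,0],Rm[0,0])-.0747)%(2*np.pi)-np.pi, s['joint_pos'][5])
```

```text
[ 0.96609907 11.47958677 17.6081592 ] [ 1.83714505 -0.73677282  0.09635125] [ 0.49701538 -0.07605856  0.10642319] -0.34529491655759204 -1.5272280015434854
```

Request:
apply_moves([
  [[0.004,0,0.0012,0,0,0,0.03],[0.004,0,0.0016,-0.0001,0,0,0.1],[0.004,0,0.002,-0.0001,0,0,0.18],[0.004,0,0.0023,-0.0001,0,0,0.26],[0.004,0,0.0026,-0.0001,0,0,0.34]],
])

```text
t: 13.45
ee_pos: [0.4975, -0.0748, 0.1065]
ee_rot: [0.301, 0.954, 0.0, 0.003]
force: [-1.8, -3.8, 16.1]
gripper_width: 0.0084
grasp_force: 63.3
```

```bash
cat > st.py <<'E'
from h import *
s=monitor.read_state();Rm=R.from_quat(s['ee_rot']).as_matrix();print(s['t'],s['force'],s['moment'],s['ee_pos'],'a',-((np.arctan2(Rm[1,0],Rm[0,0])-.0747)%(2*np.pi)-np.pi),'F tool',Rm.T@s['force'])
E
python3 st.py
```

```text
13.45 [-1.81961723 -3.82953705 16.11813847] [-0.6175705  -0.35246813  0.04776494] [ 0.49750028 -0.07479478  0.10646105] a 0.6857665208940538 F tool [ -0.78491971  -4.15200476 -16.12189524]
```

Request:
apply_moves([
  [[0.004,0,-0.0003,0,0,0,0.06],[0.004,-0.0001,-0.0001,0,0,0,0.13],[0.004,-0.0002,0.0001,0,0,0,0.2],[0.004,-0.0002,0.0003,0,0,0,0.27],[0.004,-0.0003,0.0005,0,0,0,0.34]],
])

```text
t: 13.95
ee_pos: [0.4982, -0.0742, 0.1065]
ee_rot: [0.458, 0.889, 0.001, 0.003]
force: [0.5, 0.5, 15.6]
gripper_width: 0.0089
grasp_force: 63.4
```

```bash
python3 st.py
```

```text
13.95 [ 0.52555984  0.52456625 15.60280847] [ 0.07526883 -0.53290867  0.03755257] [ 0.49817364 -0.074195    0.10648348] a 1.0252823945356466 F tool [  0.06383273   0.79345196 -15.60017225]
```

Request:
apply_moves([
  [[0.004,0,0.0002,0,0,0,0.07],[0.004,0,0.0004,0,0,0,0.14],[0.004,-0.0001,0.0007,0,0,0,0.21],[0.004,-0.0002,0.0009,0,0,0,0.28],[0.004,-0.0002,0.0011,0,0,0,0.34]],
])

```text
t: 14.45
ee_pos: [0.4991, -0.0738, 0.1065]
ee_rot: [0.601, 0.799, 0.001, 0.002]
force: [-1.1, -0.3, 15.4]
gripper_width: 0.0089
grasp_force: 63.6
```

```bash
python3 st.py
```

```text
14.45 [-1.07218127 -0.31007522 15.40443084] [-0.12058787 -0.23989161  0.06166902] [ 0.49907721 -0.07376234  0.10646371] a 1.3652746996022163 F tool [ -0.03400425  -1.04608287 -15.40930768]
```

Request:
apply_moves([
  [[0.004,0,0.0002,0,0,0,0.06],[0.004,0,0.0004,0,0,0,0.12],[0.004,0,0.0006,0,0,0,0.18],[0.004,0,0.0006,0,0,0,0.206],[0.004,0,0.0006,0,0,0,0.206]],
])

```text
t: 14.95
ee_pos: [0.4997, -0.0736, 0.1065]
ee_rot: [0.68, 0.733, 0.001, 0.002]
force: [-1.8, -0.6, 16.5]
gripper_width: 0.0083
grasp_force: 63.6
```

```bash
python3 st.py
```

```text
14.95 [-1.82265349 -0.64700509 16.51250048] [-0.15812057 -0.35269788 -0.02870754] [ 0.49965751 -0.07364063  0.10649557] a 1.5694777436902412 F tool [ -0.52774239  -1.78452332 -16.52090548]
```

Request:
apply_moves([
  [[0.004,0,0,-0.0006,0,0,0],[0.004,0,0,-0.0012,0,0,0],[0.004,0,0,-0.0018,0,0,0],[0.004,0,0,-0.0024,0,0,0],[0.004,0,0,-0.003,0,0,0]],
])

```text
t: 15.45
ee_pos: [0.4997, -0.0736, 0.1089]
ee_rot: [0.679, 0.734, 0.001, 0.002]
force: [5.1, -0.5, 6.9]
gripper_width: 0.0086
grasp_force: 62.1
```

```bash
python3 st.py
```

```text
15.45 [ 5.10697783 -0.49870881  6.94927886] [-0.21168249 -1.14858034  0.07434777] [ 0.49974336 -0.07364036  0.10891173] a 1.5685434025153744 F tool [-0.89802143  5.08827997 -6.92281549]
```

Request:
apply_moves([
  [[0.004,0,0.0003,-0.0004,0,0,0],[0.004,0,0.0006,-0.0008,0,0,0],[0.004,0,0.0007,-0.0012,0,0,0],[0.004,0,0.0008,-0.0016,0,0,0],[0.004,0,0.0008,-0.0016,0,0,0]],
])

```text
t: 15.95
ee_pos: [0.5, -0.0736, 0.1102]
ee_rot: [0.679, 0.734, 0.001, 0.001]
force: [0.6, -1.2, 7.0]
gripper_width: 0.0089
grasp_force: 62.1
```

```bash
python3 st.py
```

```text
15.95 [ 0.55626969 -1.1524719   6.98786264] [-0.48103671 -0.38295327 -0.03115147] [ 0.4999646  -0.0736091   0.11021452] a 1.5685047263713174 F tool [-1.1988205   0.48897136 -6.98509758]
```

Request:
apply_moves([
  [[0.004,0,0,-0.0004,0,0,0],[0.004,0,0.0001,-0.0008,0,0,0],[0.004,0,0.0002,-0.0012,0,0,0],[0.004,0,0.0002,-0.0014,0,0,0],[0.004,0,0.0002,-0.0014,0,0,0]],
])

```text
t: 16.45
ee_pos: [0.5001, -0.0736, 0.1115]
ee_rot: [0.679, 0.734, 0.001, 0.001]
force: [1.4, -1.4, 5.9]
gripper_width: 0.0085
grasp_force: 61.9
```

```bash
python3 st.py
```

```text
16.45 [ 1.43920875 -1.43235436  5.94657816] [-0.44390386 -0.33488897  0.01179355] [ 0.50008601 -0.07361833  0.11148173] a 1.5684773012702267 F tool [-1.54462311  1.3428028  -5.94102455]
```

Request:
apply_moves([
  [[0.004,0,0,-0.0002,0,0,0],[0.004,0,0,-0.0004,0,0,0],[0.004,0,0.0001,-0.0006,0,0,0],[0.004,0,0.0001,-0.0008,0,0,0],[0.004,0,0.0001,-0.0008,0,0,0]],
])

```text
t: 16.95
ee_pos: [0.5, -0.0736, 0.1119]
ee_rot: [0.679, 0.734, 0.001, 0.001]
force: [5.4, -3.3, 6.0]
gripper_width: 0.0086
grasp_force: 61.8
```

```bash
python3 st.py
```

```text
16.95 [ 5.42579268 -3.28127726  5.9784472 ] [-0.66348449 -0.88285332  0.02854109] [ 0.50004483 -0.07360259  0.11188609] a 1.5685530565488017 F tool [-3.69336989  5.17255208 -5.96251302]
```

Request:
apply_moves([
  [[0.004,-0.0002,0.0003,-0.0001,0,0,0],[0.004,-0.0004,0.0006,-0.0002,0,0,0],[0.004,-0.0004,0.0006,-0.0004,0,0,0],[0.004,-0.0004,0.0006,-0.0005,0,0,0],[0.004,-0.0004,0.0006,-0.0005,0,0,0]],
])

```text
t: 17.45
ee_pos: [0.5002, -0.0737, 0.112]
ee_rot: [0.679, 0.734, 0.0, 0.0]
force: [1.9, 0.0, 6.6]
gripper_width: 0.0086
grasp_force: 61.8
```

```bash
python3 st.py
```

```text
17.45 [1.9496082  0.03378856 6.56151521] [-0.20107136 -0.50069852 -0.03481037] [ 0.50015653 -0.07366771  0.11203858] a 1.568491898366077 F tool [-0.11668754  1.95288016 -6.55959135]
```

Request:
apply_moves([
  [[0.004,0,0.0001,-0.0002,0,0,0],[0.004,0,0.0002,-0.0004,0,0,0],[0.004,0,0.0002,-0.0006,0,0,0],[0.004,0,0.0002,-0.0006,0,0,0],[0.004,0,0.0002,-0.0006,0,0,0]],
])

```text
t: 17.95
ee_pos: [0.5001, -0.0737, 0.1122]
ee_rot: [0.679, 0.734, 0.0, 0.0]
force: [5.7, 0.2, 0.1]
gripper_width: 0.0085
grasp_force: 61.1
```

```bash
python3 st.py
```

```text
17.95 [5.71200391 0.21210545 0.06161514] [-0.10750821 -1.03436028 -0.00652401] [ 0.50011989 -0.0736596   0.11219363] a 1.568493755067675 F tool [-0.2279212   5.71140449 -0.06069953]
```

Seated: z stalls and the push has dropped to zero. Let go and retreat.

Request:
apply_moves([
  [[0.012,0,0.0005,0,0,0,0],[0.02,0,0.0005,0,0,0,0],[0.03,0,0.0005,0,0,0,0],[0.04,0,0.0005,0,0,0,0],[0.04,0,0.0005,0,0,0,0]],
])

```text
t: 18.45
ee_pos: [0.5004, -0.0737, 0.1122]
ee_rot: [0.679, 0.734, -0.0, -0.0]
force: [0.2, -0.0, 1.4]
gripper_width: 0.0397
grasp_force: 0.0
```

Request:
apply_moves([
  [[0.04,0,0,-0.01,0,0,0],[0.04,0,0,-0.03,0,0,0],[0.04,0,0,-0.06,0,0,0],[0.04,0,0,-0.09,0,0,0],[0.04,0,0,-0.11,0,0,0]],
])

```text
t: 18.95
ee_pos: [0.5008, -0.0737, 0.2252]
ee_rot: [0.679, 0.734, 0.001, 0.001]
force: [-0.2, 0.6, 0.8]
gripper_width: 0.04
grasp_force: 0.0
```

```bash
python3 st.py
python3 - <<'E'
from h import *
f=grab('wrist');save(f,'w9');print(angle())
t=grab('top')
for uv in [(340,200),(340,230),(340,250),(400,210),(400,230)]: print(pts(t,[uv])[0].round(4))
E
```

```text
18.95 [-0.16664906  0.63258218  0.81719811] [ 0.00131499 -0.06211981 -0.06117088] [ 0.50081932 -0.07372255  0.22522315] a 1.5684713553075382 F tool [ 0.64293353 -0.11546795 -0.81795385]
(np.int64(1057), np.float64(-5.551115123125783e-17))
[ 0.6502 -0.0105  0.0805]
[ 0.5966 -0.0097  0.0807]
[ 0.5614 -0.009   0.0828]
[ 0.6318 -0.1161  0.0816]
[ 0.5324 -0.0287  0.4817]
```

View pics/w9.png

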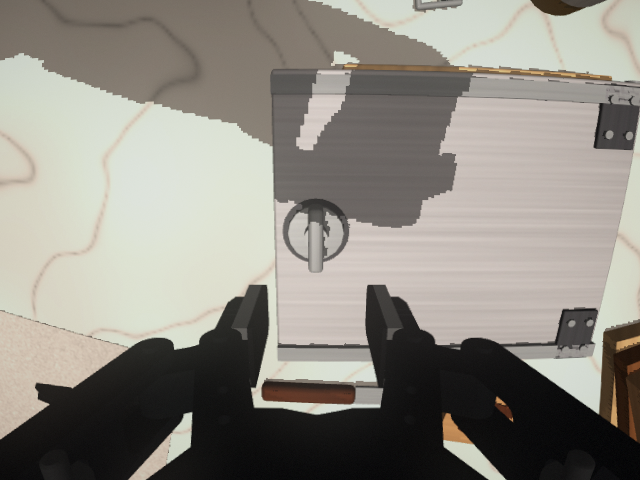

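The wrist view shows the platen level and the bar at (316,238) across the press, parallel to its front edge at x=275. The platen reads 0.00 with nothing holding it, so it is locked.

```bash
python3 -c "
from workcell import bot
print(bot.job_done())"
```

```text
the job is handed in; nothing more can be done
None
```

The platen is down on the block and latched: with the wing turned a quarter turn and the gripper clear, it reads level at 0.00 rad. The push stayed at 15–18 N through the turn, the bottles and tools were not touched, and the job was handed in at about 19 s.

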